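# Squeeze-test three spring cartridges and fit the live one

### The job

Only one of the three spring cartridges standing on the bench still has a live spring; the other two are seized solid, and they all look the same. Squeeze them gently end to end between the fingers to find out which gives, seat the springy one, held squeezed short, level on the floor of the cradle between its two yellow stops and let go so that its own spring clamps it there, and stand the two solid ones upright in the red scrap tray. Never crush a cartridge or force one down on the cradle or tray, and leave the dial gauge, the pipe coupling and the roll of thread tape where they are.

Things in the scene. Friction and masses are not known exactly. Their poses are not given: they have to be found in the camera images.
- cartridge_1: spring cartridge: two upright flat steel end plates (8 mm thick) joined by a blue barrel and a coil spring on a rod; relaxed 60 mm long (x), 34 mm wide (y), 50 mm tall (z), about 140 g. Origin: underside, midway between the plates when relaxed; x along the spring axis from barrel to spring end, z up. The three look alike and start standing on the bench
- cartridge_2: looks the same as cartridge_1. Squeezed end to end the one live cartridge (any of the three) gives from 4 N and stops at 50 mm long with 12 N (the spring-end plate moves relative to the origin, the barrel end does not); a seized one does not give (under 1 mm)
- cartridge_3: looks the same as cartridge_1. Pinch the upper part of the end plates: once seated, the lowest 12 mm of the plates stand between the cradle's stops. Grip of 20 N holds it; over 50 N a finger crushes it
- cradle: fixed aluminium base, 110 x 64 x 8 mm; origin: centre of its underside, z up; floor 8 mm above it. Two yellow stops (48 mm wide along y, 10 mm thick) rise 12 mm above the floor, 55 mm clear between them along x, centred. Two side rails, 6 mm high, 40 mm clear along y. A live cartridge squeezed under 55 mm fits, x along x either way round; let go, it presses each stop with 8 N
- scrap_tray: fixed shallow red tray, 180 x 100 x 16 mm outside (x, y, z), walls and floor 4 mm thick. Origin: centre of its underside on the bench; x along the long side, z up
- dial_gauge: round white dial gauge with a brass stem, 89 x 67 x 34 mm, a bystander lying on the bench; origin at the centre of its underside
- pipe_coupling: pale hexagonal pipe coupling, 24 x 27 x 30 mm, a bystander standing on the bench; origin at the centre of its underside
- thread_tape: blue and white roll of thread tape, 82 mm across, 25 mm high, a bystander lying on the bench; origin at the centre of its underside
There are look-alikes about, which are no part of the job. What is shaped like the cartridge_1 but green or pink is not meant.

How it is judged:
At the end, for the whole second after the job is handed in: One cartridge seated on the cradle floor: origin within 8 mm of centre in plan, 5 to 11 mm up, upright and aligned within 0.12 rad, its spring pressing the stops (over 5 N). The other two upright (0.15 rad) on the tray floor, within 80 mm of centre along it, 40 mm across. All at rest (((horizontal distance between cartridge_1 and cradle below 0.008 m and z of cartridge_1 in the frame of cradle between 0.005 and 0.011 m and angle between the x axis of cartridge_1 and the x axis of cradle, either way round below 0.12 rad and angle between cartridge_1's own z axis and vertical below 0.12 rad and contact force between cartridge_1 and cradle above 5 N and x of cartridge_2 in the frame of scrap_tray between -0.08 and 0.08 m and y of cartridge_2 in the frame of scrap_tray between -0.04 and 0.04 m and z of cartridge_2 in the frame of scrap_tray between 0 and 0.012 m and angle between each of cartridge_2, cartridge_3's own z axis and vertical below 0.15 rad and x of cartridge_3 in the frame of scrap_tray between -0.08 and 0.08 m and y of cartridge_3 in the frame of scrap_tray between -0.04 and 0.04 m and z of cartridge_3 in the frame of scrap_tray between 0 and 0.012 m) or (horizontal distance between cartridge_2 and cradle below 0.008 m and z of cartridge_2 in the frame of cradle between 0.005 and 0.011 m and angle between the x axis of cartridge_2 and the x axis of cradle, either way round below 0.12 rad and angle between cartridge_2's own z axis and vertical below 0.12 rad and contact force between cartridge_2 and cradle above 5 N and x of cartridge_1 in the frame of scrap_tray between -0.08 and 0.08 m and y of cartridge_1 in the frame of scrap_tray between -0.04 and 0.04 m and z of cartridge_1 in the frame of scrap_tray between 0 and 0.012 m and angle between each of cartridge_1, cartridge_3's own z axis and vertical below 0.15 rad and x of cartridge_3 in the frame of scrap_tray between -0.08 and 0.08 m and y of cartridge_3 in the frame of scrap_tray between -0.04 and 0.04 m and z of cartridge_3 in the frame of scrap_tray between 0 and 0.012 m) or (horizontal distance between cartridge_3 and cradle below 0.008 m and z of cartridge_3 in the frame of cradle between 0.005 and 0.011 m and angle between the x axis of cartridge_3 and the x axis of cradle, either way round below 0.12 rad and angle between cartridge_3's own z axis and vertical below 0.12 rad and contact force between cartridge_3 and cradle above 5 N and x of cartridge_1 in the frame of scrap_tray between -0.08 and 0.08 m and y of cartridge_1 in the frame of scrap_tray between -0.04 and 0.04 m and z of cartridge_1 in the frame of scrap_tray between 0 and 0.012 m and angle between each of cartridge_1, cartridge_2's own z axis and vertical below 0.15 rad and x of cartridge_2 in the frame of scrap_tray between -0.08 and 0.08 m and y of cartridge_2 in the frame of scrap_tray between -0.04 and 0.04 m and z of cartridge_2 in the frame of scrap_tray between 0 and 0.012 m)) and linear speed of each of cartridge_1, cartridge_2, cartridge_3 below 0.02 m/s); the robot touches nothing.
It fails at once if a cartridge is crushed between the fingers (fingers pressing on it with more than 100 N in all) (contact force between any of cartridge_1, cartridge_2, cartridge_3 and the fingers above 100 N).
It fails at once if a cartridge is forced on the cradle (more than 60 N) (contact force between any of cartridge_1, cartridge_2, cartridge_3 and cradle above 60 N).
It fails at once if a cartridge is forced or dropped on the scrap tray (more than 60 N) (contact force between any of cartridge_1, cartridge_2, cartridge_3 and scrap_tray above 60 N).
It fails at once if the dial gauge, the pipe coupling or the roll of thread tape is moved more than 20 mm (distance of any of dial_gauge, pipe_coupling, thread_tape from where it was at the start of the episode above 0.02 m).
It also fails if it takes over 67 s, if anything falls off the work surface, if the arm or the gripper's body presses on something with over 40 N, if the wrist force passes 120 N, or if a joint passes its speed limit or range.

### The arm

A 6-joint arm with a two-finger parallel gripper is mounted at the origin on a cart in front of the work surface, level with it; the furniture and walls round the work are solid. World frame = base frame: x ahead of the robot, y to its left, z up, the work surface at z = 0. Lengths are in m, angles in rad, forces in N, time in s.
With the tool pointing down it reaches from about 0.35 to 0.775 m from the base axis. Payload 7.3 kg.
Tool frame: the origin (TCP) lies at the centre of the arm's flange, where the gripper is bolted on; the fingertips stand 178 mm ahead of it and the grasp point (between the pads) lies 159 mm ahead of it (tip_extent is the distance from the TCP to the fingertips, in m); z points along the fingers, y is the line along which they close (so a half turn about z gives the same grasp; the last joint's range is limited). The gripper opens to 92 mm and grips with 3 to 60 N. Pads are 19 mm wide; open, the fingers measure 130 mm over their backs; the gripper's body (75 mm by 190 mm) begins 47 mm behind the grasp point.
Start: joints at [1.177, 0.342, 1.524, -0, 1.275, -0.146], TCP at [0.129, 0.509, 0.405] pointing down, gripper open.
Joint ranges: [-2.53, 2.53], [-0.77, 2.02], [0.04, 2.7], [-1, 4.14], [0.28, 2.66], [-3.11, 3.11]. Speed limits (rad/s): [2.57, 2.57, 3.14, 3.14, 3.14, 3.14].

### API

Orientations are given as [roll, pitch, yaw] about the fixed x, y, z axes, in that order (R = Rz(yaw) Ry(pitch) Rx(roll)).
In Python, from cell import * gives the robot as it stands.
- The arm moves only by the tool arm_command, never from a script. Its arguments are lists of equal length, an entry for each row: "xyz": the shift along the world's x, y, z in mm, a list of three; "spin": the turn about the world's z in degrees. In form: {"xyz": [[tx, ty, tz], ...], "spin": [spin, ...]}. A call has 1 to 20 rows; each row shifts and turns the commanded pose from where the row before left it; what a row does not reach is not made up. A row lasts 1/10 s, in which the tool goes at most 50 mm and 8.59 degrees, less where a joint would pass 70% of its speed; a pose out of reach is approached as far as the arm can. A call with a gripper value outside its range is refused whole. "jaw" is the opening, from -1 (shut) to 1 (fully open), set as the call begins (left out, the last holds). The fingers move at their own pace and stop on an object; "squeeze" is the grip in N (left out, the last holds). Time passes only in rows, so rows that do not move let the fingers close. It gives the time, the measured TCP pose, the force, the opening and the grip force at its end, in the units of the state.
- observe(): the state, without advancing time (a new reading comes with each control period).
- read_camera(name): name is "side" or "top"; returns a dict with "img" (400x640x3 uint8, red, green, blue), "depth" (400x640 float32, m along the optical axis (not along the pixel's ray), 0 where there is no reading), "fx", "fy", "cx", "cy" (pixels), "world_from_camera" (4x4, takes a point from camera to world coordinates). Camera axes: x right, y up, looking along -z (the intrinsics and any distortion apply to the point x, -y, -z); pixel columns grow to the right and rows downward; lengths in m; the calibration is good to about 2 mm. A picture is of the moment at which its call begins.
- hand_in(): hands the job in; it is judged then, once.
The state is a dict: "time": time; "qpos": joint angles; "qvel": joint speeds; "joint_efforts": joint torques, N m; "tool_pos": TCP position; "tool_rot": TCP orientation; "contact_force": force on the tool from outside, world axes, zero at the start; "torque": the same for the moment, N m; "opening": finger opening in m; "grip_force": force on a finger pad.
Only numpy, scipy, OpenCV 4.12 (cv2) and the standard library are available. Lean on these libraries where they do the work, as an engineer would, in place of code of your own. Each camera call takes 0.05 s, during which the arm holds its last target. There are 200 camera calls.

## Working session

There is one attempt and no reset: what is moved stays moved. The work goes in short steps, Python scripts to look and compute and a tool call to move; the robot and the scene stay as the last step left them, time stands still between calls to the robot, and variables do not carry over. Pictures are saved under pics/ and viewed, at most 10 in all, crops included, and the job is handed in when it is done.

Besides the shell and the picture viewer there is one more tool, called after ">>>" in YAML: its name, and indented under it one key for each argument. arm_command: Moves the arm, as the interface text tells. Its arguments: {"type":"object","properties":{"xyz":{"type":"array","items":{"type":"array","items":{"type":"number"}}},"spin":{"type":"array","items":{"type":"number"}},"jaw":{"type":"number"},"squeeze":{"type":"number"}},"required":["xyz","spin"]}

```bash
mkdir -p pics; cat > h.py <<'E'
from cell import *
import numpy as np, cv2
def shot(n):
    c=read_camera(n); return c
def save(c,f,box=None,s=1):
    im=c["img"][:,:,::-1]
    if box: x0,y0,x1,y1=box; im=im[y0:y1,x0:x1]
    cv2.imwrite("pics/"+f,cv2.resize(im,None,fx=s,fy=s,interpolation=cv2.INTER_CUBIC))
def cloud(c):
    v,u=np.mgrid[0:400,0:640]; d=c["depth"]
    p=np.stack([(u-c["cx"])/c["fx"]*d,-(v-c["cy"])/c["fy"]*d,-d],-1)
    W=c["world_from_camera"]; return p@W[:3,:3].T+W[:3,3]
E
python3 - <<'E'
from h import *
o=observe(); print(o["time"],o["tool_rot"],o["opening"])
for n in ("top","side"):
    c=shot(n); save(c,n+"0.png",s=1.25); np.savez(n+"0.npz",**c); print({k:c[k] for k in c if k not in("img","depth")})
E
```

```text
0.0 [-3.14007501e+00 -2.27662371e-04  2.89377174e+00] 0.09158356078556994
{'fx': 494.74605035539184, 'fy': 494.74605035539184, 'cx': 316.36440130603586, 'cy': 206.09079820260519, 'world_from_camera': array([[-1.56635242e-02,  9.98178667e-01, -5.82580786e-02,
         4.98065135e-01],
       [-9.99875562e-01, -1.57461310e-02, -9.59127075e-04,
         2.91737585e-01],
       [-1.87471952e-03,  5.82358058e-02,  9.98301095e-01,
         1.23641500e+00],
       [ 0.00000000e+00,  0.00000000e+00,  0.00000000e+00,
         1.00000000e+00]])}
{'fx': 424.78195643636917, 'fy': 424.78195643636917, 'cx': 322.68418441000824, 'cy': 196.21247934832493, 'world_from_camera': array([[-0.9987681 , -0.03846292,  0.03135087,  0.57721716],
       [ 0.04905864, -0.67052045,  0.74026723,  0.97394752],
       [-0.00745144,  0.74089333,  0.67158138,  0.64456271],
       [ 0.        ,  0.        ,  0.        ,  1.        ]])}
```

View pics/top0.png

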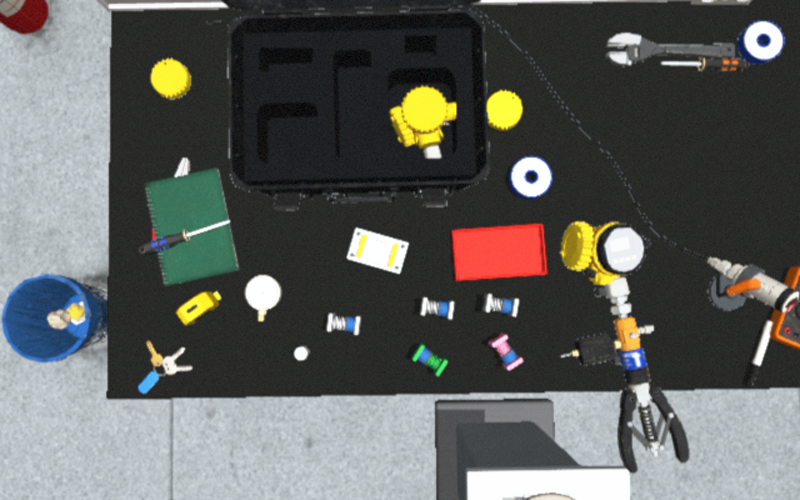

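View pics/side0.png

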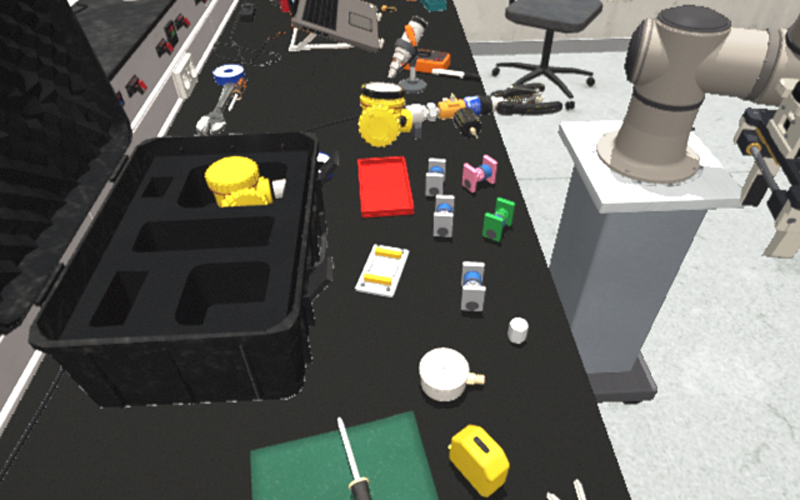

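The top view shows the white cartridges at about (344,323), (437,308) and (502,305). The cradle is at (378,250), the tray at (500,252), and the green and pink decoys at (430,360) and (506,352). The coupling is at (301,353), the gauge at (263,293) and the tape at (530,177). Next I'll measure these from depth.

```bash
cat >> h.py <<'E'
def rect(P,m):
    q=P[m][:,:2]; r=cv2.minAreaRect((q*1000).astype(np.float32)); b=cv2.boxPoints(r)
    e=[b[1]-b[0],b[2]-b[1]]; L=max(e,key=np.linalg.norm)
    return np.round(r[0],1),np.round(sorted(r[1]),1),round(float((np.degrees(np.arctan2(L[1],L[0])))%180),1),int(m.sum()),round(float(np.median(P[m][:,2]))*1000,1)
def win(u,v,r=30):
    m=np.zeros((400,640),bool); u=int(u*.8);v=int(v*.8); m[max(0,v-r):v+r,u-r:u+r]=1; return m
E
cat > m.py <<'E'
from h import *
import sys
c=np.load("top0.npz"); P=cloud(c); z=P[...,2]; ok=c["depth"]>0
hsv=cv2.cvtColor(c["img"],cv2.COLOR_RGB2HSV).astype(int)
print("bench z",np.median(z[win(300,300,8)])*1000)
for n,(u,v) in dict(A=(344,323),B=(437,308),C=(502,305)).items():
    for lo,hi in((.042,.06),(.02,.06)):
        print(n,rect(P,win(u,v,25)&ok&(z>lo)&(z<hi)))
for n,(u,v,r) in dict(gauge=(263,296,22),coup=(301,353,12),green=(430,360,20),pink=(506,352,20),tape=(530,177,25)).items(): print(n,rect(P,win(u,v,r)&ok&(z>.008)))
print("cradle",rect(P,win(378,250,30)&ok&(z>.003)), "stops",rect(P,win(378,250,30)&ok&(abs(hsv[...,0]-25)<10)&(hsv[...,1]>130)&(hsv[...,2]>120)))
red=win(500,252,52)&ok&(hsv[...,1]>150)&((hsv[...,0]<8)|(hsv[...,0]>172))&(hsv[...,2]>80)&(z<.03)
print("tray",rect(P,red),"rim",rect(P,red&(z>.011)))
E
python3 m.py
python3 -c "
from h import *
c=np.load('top0.npz');save(c,'crop.png',(220,160,450,300),3.4)"
```

```text
bench z 0.7603003005668407
A (array([442.3, 394.6]), array([33.8, 59.6]), 84.1, 112, 50.7)
A (array([442.2, 394.4]), array([33.8, 60.1]), 83.9, 306, 38.4)
B (array([469. , 214.6]), array([33.6, 59.8]), 81.1, 106, 50.4)
B (array([491.4, 206.9]), array([63.9, 90.8]), 160.7, 303, 37.7)
C (array([453.4,  94.6]), array([60.4, 72.1]), 170.7, 114, 50.2)
C (array([484.1,  86.7]), array([ 64.1, 129.5]), 156.5, 327, 38.0)
gauge (array([499. , 573.2]), array([ 88.1, 102. ]), 73.5, 670, 34.0)
coup (array([389.8, 481.1]), array([28. , 69.2]), 25.2, 103, 30.7)
green (array([370.4, 231. ]), array([33.8, 60.2]), 55.9, 319, 37.5)
pink (array([390.3,  77. ]), array([74.5, 94.3]), 169.3, 348, 37.9)
tape (array([724.9,  22.9]), array([80.4, 82.3]), 133.5, 852, 23.8)
cradle (array([587.4, 329.9]), array([147.8, 147.9]), 179.1, 1641, 7.9) stops (array([584.8, 329.8]), array([43.8, 72.6]), 72.9, 111, 21.2)
tray (array([579. ,  85.2]), array([106.1, 187.9]), 93.0, 3120, 5.2) rim (array([577. ,  87.8]), array([100.1, 180.7]), 93.1, 395, 16.5)
```

View pics/crop.png

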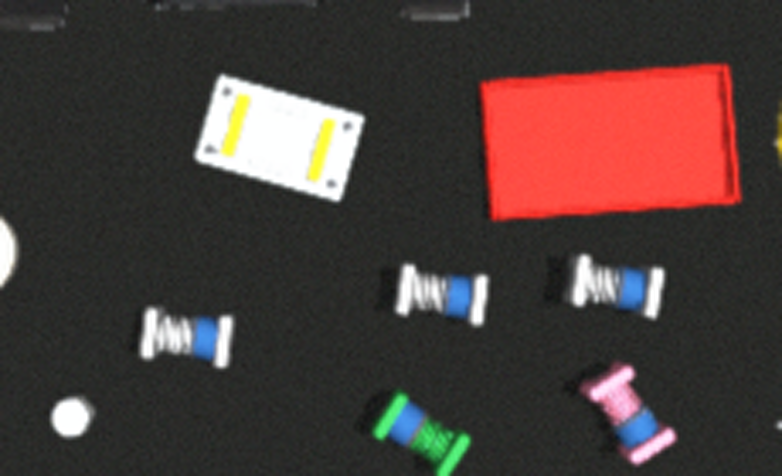

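The crop shows each cartridge with its spring end on the left (+y) and its barrel on the right. The cradle is tilted, with its stops at about (235,125) and (321,150) in the crop, and the tray is nearly square to the bench. I'll refine the cradle and cartridge C with tighter masks.

```bash
cat > m2.py <<'E'
from h import *
c=np.load("top0.npz"); P=cloud(c); z=P[...,2]; ok=c["depth"]>0
hsv=cv2.cvtColor(c["img"],cv2.COLOR_RGB2HSV).astype(int)
def big(m):
    n,l,s,_=cv2.connectedComponentsWithStats(m.astype(np.uint8)); return l==1+np.argmax(s[1:,4])
wh=(hsv[...,2]>100)
print("cradle",rect(P,big(win(378,250,34)&ok&(z>.004)&(z<.03)&wh)))
print("C",rect(P,win(502,305,20)&ok&(z>.042)&(z<.06)))
print("C",rect(P,big(win(502,305,22)&ok&(z>.02)&(z<.06)&wh)))
print("B",rect(P,big(win(437,308,22)&ok&(z>.02)&(z<.06)&wh)))
print("stops z>14",rect(P,win(378,250,22)&ok&(z>.014)&wh))
print("coup",rect(P,win(301,353,12)&ok&(z>.02)&wh))
E
python3 m2.py
```

```text
cradle (array([584.3, 328.9]), array([ 66.3, 112.4]), 74.2, 1122, 9.7)
C (array([472.5,  91.4]), array([33.8, 60.4]), 80.4, 112, 50.4)
C (array([472.5,  91.4]), array([33.8, 60.4]), 80.4, 292, 38.5)
B (array([469. , 214.6]), array([33.6, 59.9]), 81.1, 291, 37.9)
stops z>14 (array([585.1, 324.9]), array([53.6, 89.5]), 74.7, 215, 19.8)
coup (array([384.8, 479.5]), array([23.5, 26.7]), 151.9, 91, 31.1)
```

>>> arm_command:
  xyz:
    - [40,-15,-10]
    - [40,-15,-10]
    - [40,-15,-10]
    - [40,-15,-10]
    - [40,-15,-10]
    - [40,-15,-10]
    - [40,-15,-10]
    - [33,-9,-10]
    - [0,0,-20]
    - [0,0,0]
  spin: [4,4,0,0,0,0,0,0,0,0]
  jaw: 1
  squeeze: 20

```text
time: 1.1
tool_pos: [0.442, 0.3938, 0.3016]
tool_rot: [-3.138, -0.005, 3.031]
contact_force: [-0.2, -0.4, 0.4]
opening: 0.0919
grip_force: 0.0
```

```bash
python3 - <<'E'
from h import *
c=np.load("top0.npz"); P=cloud(c); z=P[...,2]; ok=c["depth"]>0
m=ok&(P[...,0]>.5)&(P[...,0]<.68)&(P[...,1]<.0)&(P[...,1]>-.12)
for y in range(-120,1,20):
    k=m&(abs(P[...,1]*1000-y)<10); print(y,z[k].max()*1000 if k.any() else None)
for x in range(600,741,20):
    k=ok&(abs(P[...,0]*1000-x)<10)&(P[...,1]>.15)&(P[...,1]<.45); print("case",x,z[k].max()*1000)
E
```

```text
-120 133.4689192953249
-100 135.6414284314813
-80 136.11243920148763
-60 123.16638553700176
-40 110.94910104503919
-20 48.32510567137338
0 22.00217232182777
case 600 26.008302943862695
case 620 25.012831782511125
case 640 164.28627112259565
case 660 171.3734690836657
case 680 169.02087363028627
case 700 165.90689293951132
case 720 139.14679175945065
case 740 137.90188079736043
```

```bash
python3 - <<'E'
from h import *
c=np.load("top0.npz"); P=cloud(c)*1000; z=P[...,2]; ok=c["depth"]>0
for y in range(20,600,20):
    k=ok&(abs(P[...,1]-y)<10)&(z>70)&(z<250)&(P[...,0]>560)
    if k.any(): i=np.argmin(np.where(k,P[...,0],9e9)); print(y,P.reshape(-1,3)[i].round())
E
```

```text
120 [708. 129. 160.]
140 [691. 149. 147.]
160 [688. 170. 151.]
180 [688. 183. 152.]
200 [650. 209. 156.]
220 [649. 229. 164.]
240 [650. 233. 161.]
260 [679. 251. 134.]
280 [687. 287. 117.]
300 [675. 292.  75.]
320 [686. 314. 150.]
340 [676. 342.  70.]
360 [674. 363.  70.]
380 [675. 389.  71.]
400 [675. 406.  70.]
420 [673. 414.  84.]
440 [685. 444. 156.]
460 [647. 470. 159.]
480 [647. 476. 162.]
500 [647. 491. 161.]
520 [676. 511. 138.]
540 [684. 535. 160.]
560 [684. 553. 160.]
580 [691. 571. 159.]
```

>>> arm_command:
  xyz:
    - [0,0,-30]
    - [0,0,-30]
    - [0,0,-30]
    - [0,0,-13]
    - [0,0,0]
  spin: [0.5,0,0,0,0]

```text
time: 1.6
tool_pos: [0.4409, 0.3951, 0.2006]
tool_rot: [-3.139, -0.003, 3.043]
contact_force: [0.2, 0.4, -0.0]
opening: 0.0917
grip_force: 0.0
```

>>> arm_command:
  xyz:
    - [0,0,0]
    - [0,0,0]
    - [0,0,0]
    - [0,0,0]
    - [0,0,0]
    - [0,0,0]
    - [0,0,0]
    - [0,0,0]
  spin: [0,0,0,0,0,0,0,0]
  jaw: -1
  squeeze: 20

```text
time: 2.4
tool_pos: [0.442, 0.3951, 0.2025]
tool_rot: [3.141, 0.001, 3.042]
contact_force: [-0.7, -0.3, 6.0]
opening: 0.0502
grip_force: 19.8
```

Cartridge A gave to 50.2 mm, so it's the live one. I'll lift it and carry it over the cradle.

>>> arm_command:
  xyz:
    - [0,0,15]
    - [0,0,25]
    - [0,0,25]
    - [25,-11,5]
    - [25,-11,0]
    - [25,-11,0]
    - [25,-11,0]
    - [25,-11,0]
    - [17.5,-11,0]
    - [0,0,0]
    - [0,0,0]
    - [0,0,0]
  spin: [0,0,0,-3.5,-3.5,-3.5,0,0,0,0,0,0]

```text
time: 3.6
tool_pos: [0.5834, 0.3295, 0.2713]
tool_rot: [-3.141, -0.001, 2.859]
contact_force: [-0.4, -0.3, -2.0]
opening: 0.05
grip_force: 19.8
```

```bash
python3 - <<'E'
from h import *
for i in range(3):
    o=observe(); print(o["time"],o["tool_pos"],np.degrees(o["tool_rot"]),o["opening"],o["grip_force"],o["contact_force"]); c=shot("side"); 
save(c,"s1.png",(250,120,410,260),4); np.savez("s1.npz",**c)
P=cloud(c)*1000
c2=shot("top"); np.savez("t1.npz",**c2)
E
```

```text
3.6 [0.58344616 0.32945006 0.27131098] [-1.79971409e+02 -6.97251269e-02  1.63835232e+02] 0.049995015314237654 19.76265013217926 [-0.38979029 -0.28495538 -1.95273746]
3.65 [0.58337937 0.32960337 0.27153503] [-1.79980702e+02 -4.99290284e-02  1.63858472e+02] 0.049885738972256614 19.76265549659729 [ 0.08934975  0.78159416 -2.40182058]
3.7 [0.58341651 0.3296671  0.27170909] [-1.79993484e+02 -3.05488153e-02  1.63866378e+02] 0.04999774058854589 19.762613475322723 [ 0.56011828  1.20730121 -2.09665841]
```

View pics/s1.png

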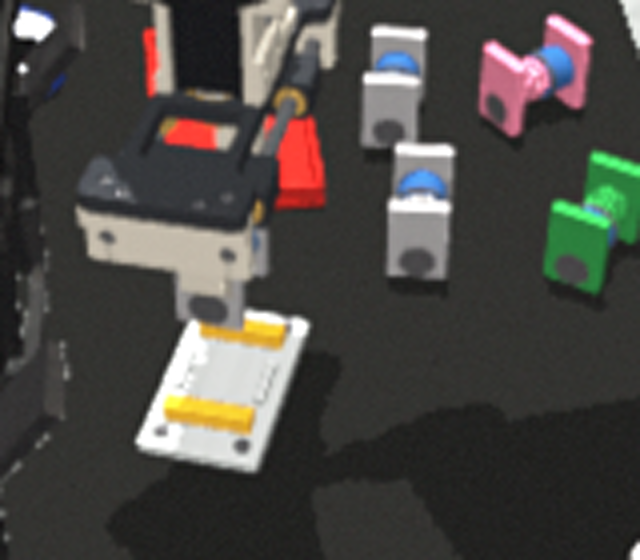

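The side view shows the held cartridge, with its near plate at crop (205,300), above and behind the cradle, whose stops are at (243,333) and (210,413). I'll check its alignment using the same side camera.

```bash
python3 - <<'E'
from h import *
a=np.radians(73.8); ax=np.array([np.cos(a),np.sin(a)]); pe=np.array([-ax[1],ax[0]]); c0=np.array([584.5,329.2])
def st(P): d=P[...,:2]-c0; return d@ax,d@pe
pr=lambda n,v:print(n,len(v),np.percentile(v,[0,2,25,50,75,98,100]).round(1))
def yel(c): 
    h=cv2.cvtColor(c["img"],cv2.COLOR_RGB2HSV).astype(int); return (abs(h[...,0]-24)<9)&(h[...,1]>110)&(h[...,2]>110)
for f in("side0","top0","s1"):
    c=np.load(f+".npz"); P=cloud(c)*1000; s,t=st(P); m=yel(c)&(c["depth"]>0)&(abs(s)<50)&(abs(t)<35)&(P[...,2]>10)&(P[...,2]<40)
    for nm,k in(("+",m&(s>0)),("-",m&(s<0))):
        print(f,nm); pr(" s",s[k]);pr(" t",t[k]);pr(" z",P[...,2][k])
        if k.sum()>5: print("  ang",rect(P/1000,k)[:3])
c=np.load("s1.npz"); P=cloud(c)*1000; s,t=st(P); m=np.zeros((400,640),bool); m[120+275//4:120+320//4,250+182//4:250+240//4]=1
m&=(P[...,2]>50)
k=m&(abs(s)<60); print("plate"); pr("s",s[k]);pr("t",t[k]);pr("z",P[...,2][k])
E
```

```text
side0 +
 s 129 [29.1 29.5 33.5 36.4 37.4 39.3 40. ]
 t 129 [-23.9 -22.9 -12.5  -0.5  10.9  21.2  21.9]
 z 129 [11.  11.4 16.1 19.4 20.4 22.4 22.8]
  ang (array([595.1, 362.1]), array([10.7, 45.8]), 164.5)
side0 -
 s 120 [-42.5 -36.2 -31.6 -28.7 -27.5 -25.7 -25.2]
 t 120 [-22.9 -22.1 -11.2   0.1  11.9  21.6  22.9]
 z 120 [10.6 11.2 15.4 18.6 20.1 22.2 23.6]
  ang (array([575.8, 300.1]), array([16.6, 45.6]), 174.0)
top0 +
 s 61 [28.7 28.9 30.7 32.5 34.8 36.9 37. ]
 t 61 [-22.5 -21.8 -11.7  -0.8  10.   19.9  21.3]
 z 61 [16.1 16.7 19.  21.2 22.5 24.9 25.8]
  ang (array([594.3, 360.5]), array([ 8.1, 43.7]), 163.3)
top0 -
 s 57 [-35.7 -35.4 -33.9 -31.9 -30.1 -28.3 -28. ]
 t 57 [-21.7 -21.2 -10.3   0.6  11.3  21.7  22.3]
 z 57 [15.4 16.2 19.4 21.1 22.8 26.2 27.1]
  ang (array([575.3, 298.7]), array([ 7.5, 44. ]), 163.1)
s1 +
 s 136 [27.6 28.6 33.4 36.3 37.6 39.4 40. ]
 t 136 [-24.3 -23.4 -12.1  -0.3  10.8  21.   21.6]
 z 136 [10.1 11.6 16.5 19.2 20.5 22.1 22.7]
  ang (array([595.2, 361.3]), array([12.4, 46. ]), 163.7)
s1 -
 s 85 [-43.2 -35.5 -30.  -28.2 -27.2 -25.7 -25.1]
 t 85 [-22.2 -21.9  -2.1   7.4  15.5  21.9  22.5]
 z 85 [10.1 10.7 14.  16.9 19.9 21.9 23.1]
  ang (array([574.8, 302.6]), array([15.4, 46. ]), 3.3)
plate
s 161 [22.8 23.8 25.1 26.3 42.  43.8 44.5]
t 161 [-15.2 -14.7  -5.6   2.1   9.8  14.7  15.2]
z 161 [ 72.6  74.5  81.9  89.5 110.3 119.4 119.9]
```

>>> arm_command:
  xyz:
    - [1.2,0.4,0]
    - [0,0,-15]
    - [0,0,-15]
    - [0,0,-10]
    - [0,0,-8]
    - [0,0,-5]
    - [0,0,-3]
    - [0,0,0]
    - [0,0,0]
  spin: [-0.3,0,0,0,0,0,0,0,0]

```text
time: 4.7
tool_pos: [0.5856, 0.3294, 0.2162]
tool_rot: [3.141, 0.001, 2.854]
contact_force: [-0.1, -0.5, -1.2]
opening: 0.0502
grip_force: 19.8
```

>>> arm_command:
  xyz:
    - [0,0,-1.5]
    - [0,0,-1]
    - [0,0,0]
  spin: [0,0,0]

```text
time: 5.0
tool_pos: [0.5854, 0.3294, 0.2133]
tool_rot: [3.141, 0.0, 2.854]
contact_force: [-1.0, 0.0, -0.7]
opening: 0.0501
grip_force: 19.8
```

```bash
python3 - <<'E'
from h import *
c=shot("side"); np.savez("s2.npz",**c); save(c,"s2.png",(270,170,350,245),8)
o=observe(); print(o["tool_pos"],o["contact_force"])
E
```

```text
[0.58541606 0.32937002 0.21329957] [-0.25081146 -0.21422968 -1.95731303]
```

View pics/s2.png

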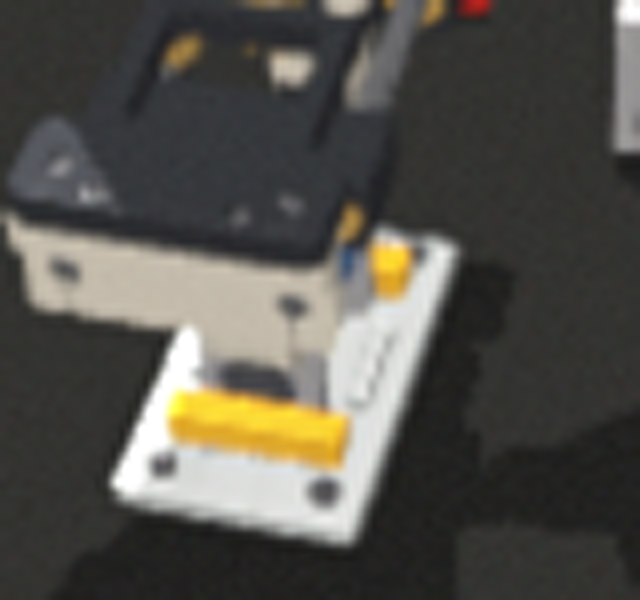

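The near plate, at crop (260,375), has gone down behind the near yellow stop at (260,425). At the far side it's visible just inside the far stop at (390,270). I'll lower the last few millimetres gently.

>>> arm_command:
  xyz:
    - [0,0,-1]
    - [0,0,-0.5]
    - [0,0,-0.5]
    - [0,0,0]
    - [0,0,0]
  spin: [0,0,0,0,0]

```text
time: 5.55
tool_pos: [0.5854, 0.3294, 0.2112]
tool_rot: [3.142, 0.0, 2.854]
contact_force: [0.3, 0.2, -1.5]
opening: 0.0499
grip_force: 19.8
```

>>> arm_command:
  xyz:
    - [0,0,-0.5]
    - [0,0,-0.5]
    - [0,0,0]
    - [0,0,0]
  spin: [0,0,0,0]

```text
time: 5.95
tool_pos: [0.5855, 0.3294, 0.2106]
tool_rot: [3.141, 0.0, 2.854]
contact_force: [-1.5, -0.5, 2.0]
opening: 0.0504
grip_force: 19.8
```

>>> arm_command:
  xyz:
    - [0,0,-0.5]
    - [0,0,0]
    - [0,0,0]
  spin: [0,0,0]

```text
time: 6.25
tool_pos: [0.5855, 0.3294, 0.2105]
tool_rot: [3.141, 0.0, 2.854]
contact_force: [-2.3, -1.5, 4.5]
opening: 0.0501
grip_force: 19.8
```

On the floor, so release and lift.

>>> arm_command:
  xyz:
    - [0,0,0]
    - [0,0,0]
    - [0,0,0]
    - [0,0,0]
    - [0,0,0]
    - [0,0,0]
    - [0,0,10]
    - [0,0,30]
    - [0,0,35]
    - [0,0,10]
    - [0,0,0]
  spin: [0,0,0,0,0,0,0,0,0,0,0]
  jaw: 1

```text
time: 7.35
tool_pos: [0.5858, 0.3296, 0.2975]
tool_rot: [3.138, 0.004, 2.854]
contact_force: [0.3, 0.1, 0.1]
opening: 0.0917
grip_force: 0.0
```

>>> arm_command:
  xyz:
    - [-30,-30,0]
    - [-30,-30,0]
    - [-30,-30,0]
    - [-26.8,-25,0]
    - [0,0,-20]
    - [0,0,0]
  spin: [3.8,3.8,0,0,0,0]

```text
time: 7.95
tool_pos: [0.4672, 0.2135, 0.2723]
tool_rot: [-3.139, -0.005, 2.985]
contact_force: [0.0, 0.4, -0.2]
opening: 0.0921
grip_force: 0.0
```

```bash
python3 - <<'E'
from h import *
c=shot("side"); np.savez("s3.npz",**c); save(c,"s3.png",(260,170,410,270),5)
o=observe(); print(o["tool_pos"],np.degrees(o["tool_rot"]))
c=shot("top"); P=cloud(c); z=P[...,2]; print(rect(P,win(378,250,22)&(c["depth"]>0)&(z>.05)&(z<.07)&(P[...,1]>.27)))
E
```

```text
[0.46809659 0.21408553 0.2733746 ] [-179.91892344   -0.19054708  171.08124458]
(array([585.2, 328.5]), array([33.4, 54.7]), 71.3, 107, 58.5)
```

View pics/s3.png

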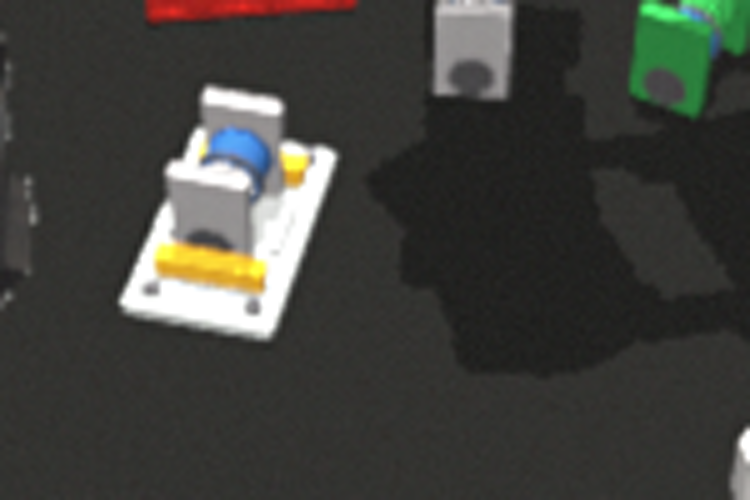

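The cartridge stands level between the stops: 54.7 mm long, top at 58.5 mm, centred to about 1 mm. Now cartridge B.

>>> arm_command:
  xyz:
    - [1,0.5,-25]
    - [0,0,-25]
    - [0,0,-21]
    - [0,0,0]
    - [0,0,0]
  spin: [0,0,0,0,0]

```text
time: 8.55
tool_pos: [0.4702, 0.2153, 0.204]
tool_rot: [3.142, -0.0, 2.987]
contact_force: [-0.9, 0.3, -0.5]
opening: 0.0918
grip_force: 0.0
```

>>> arm_command:
  xyz:
    - [0,0,0]
    - [0,0,0]
    - [0,0,0]
    - [0,0,0]
    - [0,0,0]
    - [0,0,0]
    - [0,0,0]
  spin: [0,0,0,0,0,0,0]
  jaw: -1

```text
time: 9.25
tool_pos: [0.4697, 0.2149, 0.2041]
tool_rot: [3.141, 0.001, 2.986]
contact_force: [-0.6, -0.7, 6.3]
opening: 0.06
grip_force: 20.0
```

B is seized (60.0 mm), so it goes to the tray.

>>> arm_command:
  xyz:
    - [0,0,15]
    - [0,0,25]
    - [0,0,20]
    - [22,-21,0]
    - [22,-21,0]
    - [22,-21,0]
    - [20,-20,0]
    - [0,0,0]
    - [0,0,-15]
    - [0,0,-15]
    - [0,0,-12]
    - [0,0,-8]
    - [0,0,-3]
    - [0,0,0]
    - [0,0,0]
  spin: [0,0,0,4,4,4,0,0,0,0,0,0,0,0,0]

```text
time: 10.75
tool_pos: [0.5558, 0.132, 0.2112]
tool_rot: [3.141, 0.001, -3.087]
contact_force: [0.0, -0.7, -1.7]
opening: 0.0597
grip_force: 20.0
```

>>> arm_command:
  xyz:
    - [0,0,-1]
    - [0,0,-1]
    - [0,0,0]
    - [0,0,0]
  spin: [0,0,0,0]

```text
time: 11.15
tool_pos: [0.5557, 0.1319, 0.2088]
tool_rot: [3.142, 0.0, -3.087]
contact_force: [0.8, -0.5, -1.6]
opening: 0.0599
grip_force: 20.0
```

>>> arm_command:
  xyz:
    - [0,0,-0.5]
    - [0,0,-0.5]
    - [0,0,-0.5]
    - [0,0,0]
    - [0,0,0]
  spin: [0,0,0,0,0]

```text
time: 11.65
tool_pos: [0.5556, 0.1319, 0.2081]
tool_rot: [3.142, 0.001, -3.087]
contact_force: [-3.6, -0.1, 5.2]
opening: 0.0598
grip_force: 20.0
```

Touching, so release, lift and go to C.

>>> arm_command:
  xyz:
    - [0,0,0]
    - [0,0,0]
    - [0,0,0]
    - [0,0,0]
    - [0,0,0]
    - [0,0,0]
    - [0,0,10]
    - [0,0,30]
    - [0,0,30]
    - [-28,-14,0]
    - [-28,-14,0]
    - [-27,-12.5,0]
    - [0,0,0]
    - [0,0,-20]
    - [0,0,-25]
    - [0,0,-20]
    - [0,0,-9]
    - [0,0,0]
    - [0,0,0]
  spin: [0,0,0,0,0,0,0,0,0,-4.3,-4.2,-4.2,0,0,0,0,0,0,0]
  jaw: 1

```text
time: 13.55
tool_pos: [0.4733, 0.0915, 0.2039]
tool_rot: [3.141, 0.001, 2.974]
contact_force: [0.4, -0.1, 0.5]
opening: 0.0917
grip_force: 0.0
```

>>> arm_command:
  xyz:
    - [0,0,0]
    - [0,0,0]
    - [0,0,0]
    - [0,0,0]
    - [0,0,0]
    - [0,0,0]
    - [0,0,0]
  spin: [0,0,0,0,0,0,0]
  jaw: -1

```text
time: 14.25
tool_pos: [0.4727, 0.0914, 0.2035]
tool_rot: [3.141, 0.0, 2.974]
contact_force: [-0.4, -0.7, 4.6]
opening: 0.0601
grip_force: 19.9
```

C is seized too.

>>> arm_command:
  xyz:
    - [0,0,15]
    - [0,0,30]
    - [0,0,30]
    - [31,-3,0]
    - [31,-3,0]
    - [31,-3,0]
    - [30.7,-1.6,0]
    - [0,0,0]
    - [0,0,-20]
    - [0,0,-20]
    - [0,0,-15]
    - [0,0,-9]
    - [0,0,-3]
    - [0,0,-1]
    - [0,0,0]
    - [0,0,0]
  spin: [0,0,0,4.3,4.2,4.2,0,0,0,0,0,0,0,0,0,0]

```text
time: 15.85
tool_pos: [0.5965, 0.0808, 0.211]
tool_rot: [3.142, 0.001, -3.087]
contact_force: [-0.5, -0.4, -0.7]
opening: 0.0595
grip_force: 19.9
```

>>> arm_command:
  xyz:
    - [0,0,-0.5]
    - [0,0,-0.5]
    - [0,0,-0.5]
    - [0,0,0]
    - [0,0,0]
  spin: [0,0,0,0,0]

```text
time: 16.35
tool_pos: [0.5963, 0.0808, 0.2087]
tool_rot: [3.142, -0.0, -3.087]
contact_force: [0.0, 0.1, -1.3]
opening: 0.0601
grip_force: 19.9
```

>>> arm_command:
  xyz:
    - [0,0,-0.5]
    - [0,0,-0.5]
    - [0,0,-0.5]
    - [0,0,0]
    - [0,0,0]
  spin: [0,0,0,0,0]

```text
time: 16.85
tool_pos: [0.5963, 0.0808, 0.2075]
tool_rot: [3.142, 0.0, -3.087]
contact_force: [-1.5, -0.5, 2.1]
opening: 0.0602
grip_force: 19.9
```

>>> arm_command:
  xyz:
    - [0,0,-0.3]
    - [0,0,0]
    - [0,0,0]
  spin: [0,0,0]

```text
time: 17.15
tool_pos: [0.5963, 0.0808, 0.2075]
tool_rot: [3.142, 0.0, -3.087]
contact_force: [-2.2, -0.7, 5.6]
opening: 0.06
grip_force: 19.9
```

>>> arm_command:
  xyz:
    - [0,0,0]
    - [0,0,0]
    - [0,0,0]
    - [0,0,0]
    - [0,0,0]
    - [0,0,0]
    - [0,0,10]
    - [0,0,30]
    - [0,0,40]
    - [-30,0,40]
    - [-40,0,0]
    - [-40,0,0]
    - [-40,0,0]
    - [-40,0,0]
    - [0,0,0]
  spin: [0,0,0,0,0,0,0,0,0,0,0,0,0,0,0]
  jaw: 1

```text
time: 18.65
tool_pos: [0.4018, 0.081, 0.3272]
tool_rot: [3.141, -0.004, -3.087]
contact_force: [-0.5, -0.0, 0.3]
opening: 0.0915
grip_force: 0.0
```

```bash
python3 - <<'E'
from h import *
print(observe()["tool_pos"],observe()["contact_force"])
c=shot("side"); save(c,"s4.png",(250,100,450,270),4)
c=shot("top"); P=cloud(c); z=P[...,2]; X,Y=P[...,0],P[...,1]; ok=c["depth"]>0
print("live",rect(P,ok&(z>.05)&(z<.07)&(abs(X-.585)<.05)&(abs(Y-.33)<.05)))
m=ok&(z>.045)&(z<.065)&(X>.53)&(X<.63)&(Y>.0)&(Y<.18)
print("B",rect(P,m&(X<.576)),"C",rect(P,m&(X>.576)))
E
```

```text
[0.40181511 0.08101004 0.32715159] [-0.51511284 -0.04489531  0.31443074]
live (array([585.1, 328.5]), array([33.8, 54.4]), 72.3, 102, 58.4)
B (array([554.2, 132.4]), array([33.4, 60.6]), 92.1, 113, 54.4) C (array([596.3,  81.4]), array([33.9, 61. ]), 91.7, 120, 53.8)
```

View pics/s4.png

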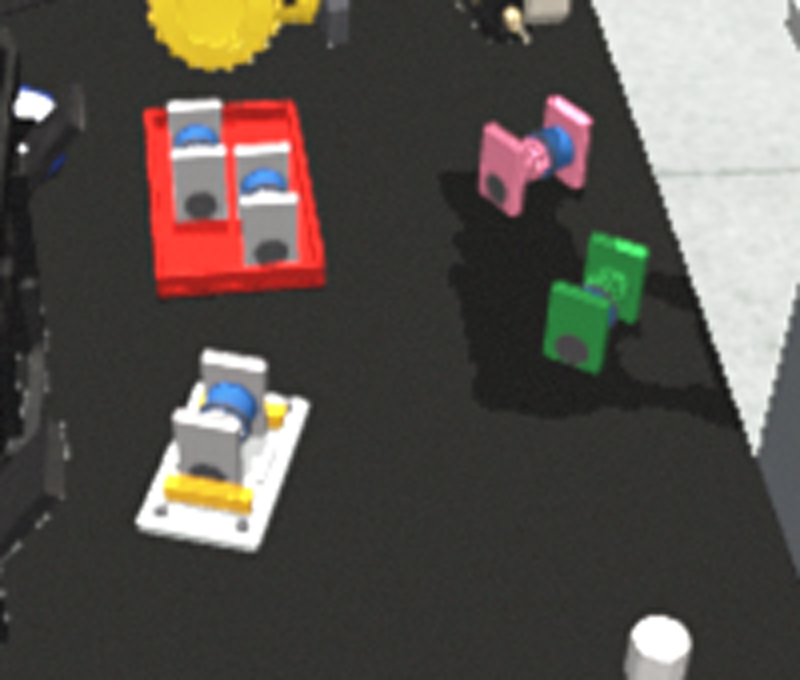

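The live cartridge is seated in the cradle at (220,440), and the two seized ones stand upright in the tray at (200,170) and (268,215). The arm is clear, so I'm handing in.

```bash
python3 -c "
from cell import *
print(hand_in())"
```

```text
the job is handed in; nothing more can be done
None
```

I handed the job in at about 19 s: the live cartridge is clamped between the cradle's stops and the two seized ones stand upright in the scrap tray; the hand-in returned no verdict.

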